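# Build the tin tower on the spice shelf

### The job

Put the seasonings back on the low steel shelf: build a neat, centred tower on the round cork coaster, with the wide tin at the bottom, then the medium tin, then the small tin on top, and stand the glass salt grinder upright in the middle of the square white tile. Leave the mug of spoons, the egg timer, the espresso cup and the green jar standing where they are.

Things in the scene. Friction and masses are not known exactly. Their poses are not given: they have to be found in the camera images.
- tin_wide: The wide, flat tin: 66 mm diameter, 36 mm high, 75 to 155 g. Plain aluminium round tin with a ridged screw lid (lid and body practically one cylinder, flat top and bottom), upright on the worktop. Origin: centre of its underside, z up along its axis.
- tin_medium: The medium, tallest tin: 54 mm diameter, 48 mm high, 70 to 140 g. Plain aluminium round tin with a ridged screw lid (lid and body practically one cylinder, flat top and bottom), upright on the worktop. Origin: centre of its underside, z up along its axis.
- tin_small: The small tin: 40 mm diameter, 30 mm high, 35 to 70 g. Plain aluminium round tin with a ridged screw lid (lid and body practically one cylinder, flat top and bottom), upright on the worktop. Origin: centre of its underside, z up along its axis.
- grinder: Salt grinder: an upright cylinder of clear glass with a steel foot and a tall steel cap, 46 mm diameter, 120 mm high, 150 to 310 g, upright on the worktop. Origin: centre of its underside, z up along its axis.
- cork: Round cork coaster, 96 mm diameter, 6 mm thick, fixed on the galvanized steel shelf (150 mm deep, 600 mm long, its top 60 mm above the worktop, running across in front of the robot beyond the loose things). Origin: centre of the coaster's underside, z up; its top face is at z = 6 mm in this frame.
- tile: Square white ceramic tile, 96 by 96 mm, 6 mm thick, fixed on the same shelf about 200 or 400 mm from the coaster. Origin: centre of its underside, z up; its top face is at z = 6 mm in this frame.
- mug: Turquoise enamel mug of wooden spoons, one loose piece on the shelf, about 200 mm or more from coaster and tile, sometimes between them: mug 80 mm diameter and 80 mm high, a handle reaching 68 mm from the axis along +x; the spoons spread to 60 mm from the axis and up to 225 mm above its underside. Leave it alone. Origin: centre of its underside, z up.
- timer: Egg timer, a white rounded dome, 53 mm diameter, 56 mm high. Stands loose on the worktop in the front row among the tins and the grinder, 85 to 140 mm centre to centre from its neighbours; leave it alone. Origin: centre of its underside, z up.
- cup: Stone-coloured espresso cup without handle, 52 mm rim diameter, 50 mm high, open at the top. Stands loose on the worktop in the front row among the tins and the grinder, 85 to 140 mm centre to centre from its neighbours; leave it alone. Origin: centre of its underside, z up.
- jar: Green glass jar with a brass lid, 48 mm diameter, 70 mm high. Stands loose on the worktop in the front row among the tins and the grinder, 85 to 140 mm centre to centre from its neighbours; leave it alone. Origin: centre of its underside, z up.
Mind the look-alikes: they are no part of the job. Leave any turquoise look-alike of the tin_wide alone.

How it is judged (in metres and radians):
On the way, in this order (a step that is already met when the one before it is completed fails the run):
1. the wide tin stands on the cork coaster, let go (horizontal distance between tin_wide and cork below 0.012 m and z of tin_wide in the frame of cork between 0.002 and 0.01 m and angle between tin_wide's own z axis and vertical below 0.1 rad and contact force between tin_wide and the fingers below 0.2 N and linear speed of tin_wide below 0.03 m/s), for 0.2 s.
2. the medium tin stands on the wide tin, let go (horizontal distance between tin_medium and tin_wide below 0.01 m and z of tin_medium in the frame of tin_wide between 0.032 and 0.04 m and angle between tin_medium's own z axis and vertical below 0.1 rad and contact force between tin_medium and the fingers below 0.2 N and linear speed of tin_medium below 0.03 m/s), for 0.2 s.
3. the small tin stands on the medium tin, let go (horizontal distance between tin_small and tin_medium below 0.01 m and z of tin_small in the frame of tin_medium between 0.044 and 0.052 m and angle between tin_small's own z axis and vertical below 0.1 rad and contact force between tin_small and the fingers below 0.2 N and linear speed of tin_small below 0.03 m/s), for 0.2 s.
At the end, for the whole second after the job is handed in: Wide tin on the cork coaster within 12 mm of its centre; medium tin on wide, small tin on medium, each within 10 mm of the centre below; grinder on the tile within 15 mm of its centre (placed at any time); all upright within 0.1 rad, heights right to 4 mm, let go and at rest (all of step 1 and all of step 2 and all of step 3 and horizontal distance between grinder and tile below 0.015 m and z of grinder in the frame of tile between 0.002 and 0.01 m and angle between grinder's own z axis and vertical below 0.1 rad and contact force between grinder and the fingers below 0.2 N and linear speed of grinder below 0.03 m/s); the robot touches nothing.
It fails at once if the mug of spoons is pushed more than 30 mm or tipped by more than 0.5 rad (distance of mug from where it was at the start of the episode above 0.03 m or angle between mug's own z axis and vertical above 0.5 rad).
It fails at once if the egg timer is pushed more than 30 mm or tipped by more than 0.5 rad (distance of timer from where it was at the start of the episode above 0.03 m or angle between timer's own z axis and vertical above 0.5 rad).
It fails at once if the espresso cup is pushed more than 30 mm or tipped by more than 0.5 rad (distance of cup from where it was at the start of the episode above 0.03 m or angle between cup's own z axis and vertical above 0.5 rad).
It fails at once if the green jar is pushed more than 30 mm or tipped by more than 0.5 rad (distance of jar from where it was at the start of the episode above 0.03 m or angle between jar's own z axis and vertical above 0.5 rad).
It also fails if it takes over 134 s, if anything falls off the work surface, if the arm or the gripper's body presses on something with over 40 N, if the wrist force passes 120 N, or if a joint passes its speed limit or range.

### The arm

A 6-joint arm with a two-finger parallel gripper is mounted at the origin on the work surface. World frame = base frame: x ahead of the robot, y to its left, z up, the work surface at z = 0. Lengths are in m, angles in degrees, forces in N, time in s.
With the tool pointing down it reaches from about 0.4 to 0.825 m from the base axis. Payload 7 kg.
Tool frame: the origin (TCP) lies at the very end of the fingers, on their centre line; the grasp point (between the pads) lies 19 mm behind it; x points along the fingers, z is the direction in which the jaws open and shut, and the axes are right-handed (so a half turn about x gives the same grasp; the last joint's range is limited). The gripper opens to 88 mm and grips with 3 to 60 N. Pads are 19 mm wide; open, the fingers measure 130 mm over their backs; the gripper's body (78 mm by 193 mm) begins 47 mm behind the grasp point.
Start: joints at [91.564, 20.546, 0.682, 0, -70.136, -16.507], TCP at [0.174, 0.652, 0.227] pointing down, gripper open.
Joint ranges: [-176.03, 176.03], [-82.01, 121.73], [-58.28, 71.71], [-173.87, 95.51], [-174.79, -0.11], [-173.66, 173.66]. Speed limits (degrees/s): [136.94, 136.94, 172.46, 180, 180, 180].

### API

Orientations are given as [roll, pitch, yaw] about the fixed x, y, z axes, in that order (R = Rz(yaw) Ry(pitch) Rx(roll)).
In Python, from plant import sensors, cams, workorder gives the robot as it stands. The module is installed in compiled form; this text tells all that it offers.
- The arm moves only by the shell command python3 -m handwheel 'ROWS' [OPENING] [FORCE]. ROWS is JSON, one flat list of numbers, 4 for each row, row after row: the shift along the tool's x, y, z in cm, then the turn about the tool's x in degrees. A call has exactly 10 rows; each row is the pose to reach, as a shift and turn from the pose commanded when the call began, along the tool's axes at that moment; what a row does not reach only later rows make up. A row lasts 1/8 s, in which the tool goes at most 62.5 mm and 10.7 degrees, less where a joint would pass 70% of its speed; a pose out of reach is approached as far as the arm can. A call with a gripper value outside its range is refused whole. OPENING is the finger opening in cm, from 0 to 8.76, set as the call begins (- or left out, the last holds). The fingers move at their own pace and stop on an object; FORCE is the grip in N (left out, the last holds). Time passes only in rows, so rows that repeat a pose let the fingers close, or fill a call up. It gives the time, the measured TCP pose, the force and the opening at its end, in the units of the state.
- sensors.get_state(): the state, without advancing time (a new reading comes with each control period).
- cams.capture(name): name is "scene" or "side" or "wrist"; returns a dict with "image" (420x560x3 uint8, red, green, blue), "fov_y" (degrees; the focal length in pixels is half the picture's height over the tangent of half this angle, whatever the lens; pixels are square), "cx", "cy" (the principal point, pixels), "xyz" and "rotation" of the camera in the world. Camera axes: x right, y down, z forward; pixel columns grow to the right and rows downward; lengths in m; the calibration is good to about 2 mm. A picture is of the moment at which its call begins. There is no depth.
- workorder.close_job(): hands the job in, once; it reports no verdict.
The state is a dict: "time_s": time; "joints": joint angles; "qd": joint speeds; "joint_torque": joint torques, N m; "tcp_pos": TCP position; "eef_rot": TCP orientation; "contact_force": force on the tool from outside, world axes, zero at the start; "moment": the same for the moment, N m; "gripper_width": finger opening in m.
Only numpy, scipy, OpenCV 4.12 (cv2) and the standard library are available. Lean on these libraries where they do the work, as an engineer would, in place of code of your own. Each camera call takes 0.05 s, during which the arm holds its last target.

## Working session

There is one attempt and no reset: what is moved stays moved. The work goes in short steps, Python scripts to look and compute and a shell command to move; the robot and the scene stay as the last step left them, time stands still between calls to the robot, and variables do not carry over. Pictures are saved under pics/ and viewed, and the job is handed in when it is done.

```bash
mkdir -p pics; python3 - <<'E'
from plant import sensors,cams
import cv2
print(sensors.get_state())
for n in ["scene","side","wrist"]:
    c=cams.capture(n); cv2.imwrite(f"pics/{n}0.png",c["image"][:,:,::-1])
    print(n,c["fov_y"],c["cx"],c["cy"],c["xyz"],c["rotation"])
E
```

```text
{'time_s': 0.0, 'joints': array([ 9.15641054e+01,  2.05925838e+01,  6.35127147e-01, -2.10301056e-02,
       -7.01336104e+01, -1.65087318e+01]), 'qd': array([-0.06099546, -0.00127056, -0.10075475, -0.05105234,  0.02141047,
       -0.0720174 ]), 'joint_torque': array([-1.19388413e-03, -5.82722390e+01,  2.93061054e+01,  6.99684530e+00,
        7.01167941e-03, -1.68958773e-04]), 'tcp_pos': array([0.17394534, 0.65172   , 0.22561712]), 'eef_rot': array([   4.26214793,   89.90681108, -100.68964078]), 'contact_force': array([ 0.26606178, -0.0741111 , -0.090142  ]), 'moment': array([0.05706751, 0.01733141, 0.02064446]), 'gripper_width': 0.08761094254519529}
scene 43.381332113578985 280.8998581996425 226.43174375093358 [ 1.28685551 -0.48740694  0.69680945] [-124.30318541   -0.89189093   58.83710985]
side 48.20720763837095 279.9933812892979 204.79973080569684 [-0.08301291 -0.61221384  0.64305694] [-1.25024380e+02 -1.10223269e-01 -4.38211803e+01]
wrist 59.76250286794011 279.3531150209423 204.89295349221413 [0.25566224 0.62975603 0.38410253] [ 1.61926752e+02 -9.90326479e-02 -1.04947447e+02]
```

View pics/scene0.png

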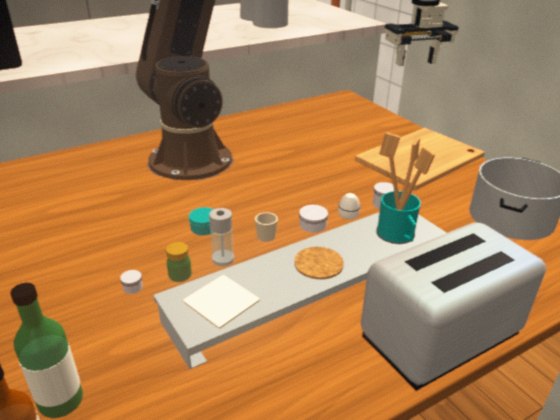

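View pics/side0.png

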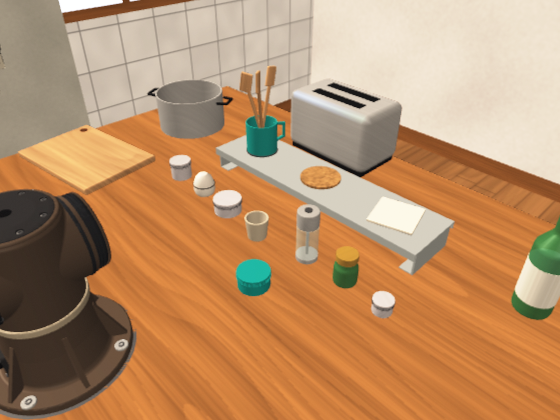

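View pics/wrist0.png

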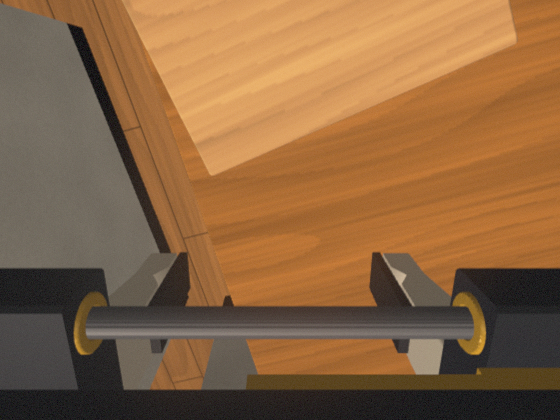

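The scene shows, from right to left:
- medium tin (385,195)
- timer (349,206)
- wide tin (313,218)
- cup (266,227)
- grinder (221,237)
- jar (178,262)
- small tin (132,282)

The turquoise look-alike is at (203,221). Next I'll enlarge these areas.

```bash
cat > h.py <<'E'
import numpy as np,cv2
from scipy.spatial.transform import Rotation as R
from plant import sensors,cams
def ray(c,u,v):
    f=210/np.tan(np.radians(c["fov_y"]/2))
    d=R.from_euler('xyz',c["rotation"],degrees=True).apply([(u-c["cx"])/f,(v-c["cy"])/f,1]); return np.array(c["xyz"]),d
def at(c,u,v,z):
    o,d=ray(c,u,v); return (o+d*(z-o[2])/d[2])
def proj(c,p):
    f=210/np.tan(np.radians(c["fov_y"]/2))
    q=R.from_euler('xyz',c["rotation"],degrees=True).inv().apply(np.atleast_2d(p)-np.array(c["xyz"]))
    return np.c_[c["cx"]+f*q[:,0]/q[:,2],c["cy"]+f*q[:,1]/q[:,2]]
def circ(c,x,y,z,r,n=36):
    a=np.linspace(0,2*np.pi,n,endpoint=False)
    return proj(c,np.c_[x+r*np.cos(a),y+r*np.sin(a),np.full(n,z)])
def crop(c,x0,y0,w,h,s,fn,curves=()):
    im=cv2.resize(np.ascontiguousarray(c["image"][y0:y0+h,x0:x0+w,::-1]),None,fx=s,fy=s,interpolation=cv2.INTER_CUBIC)
    for p in curves:
        cv2.polylines(im,[np.int32(((p-[x0,y0])+.5)*s)],True,(255,0,255),1)
    for k in range(0,w,20): cv2.putText(im,str(x0+k),(k*s,10),0,.35,(0,0,0),1)
    for k in range(20,h,20): cv2.putText(im,str(y0+k),(0,k*s+4),0,.35,(0,0,0),1)
    cv2.imwrite(fn,im)
E
python3 - <<'E'
from h import *
c=cams.capture("scene");d=cams.capture("side")
crop(c,290,170,150,100,5,"pics/s1.png"); crop(c,110,190,190,130,4,"pics/s2.png")
crop(d,160,140,130,110,5,"pics/d1.png"); crop(d,240,150,200,140,4,"pics/d2.png")
import pickle
pickle.dump((c,d),open("cal.pkl","wb"))
E
```

```text
(no output)
```

View pics/s1.png

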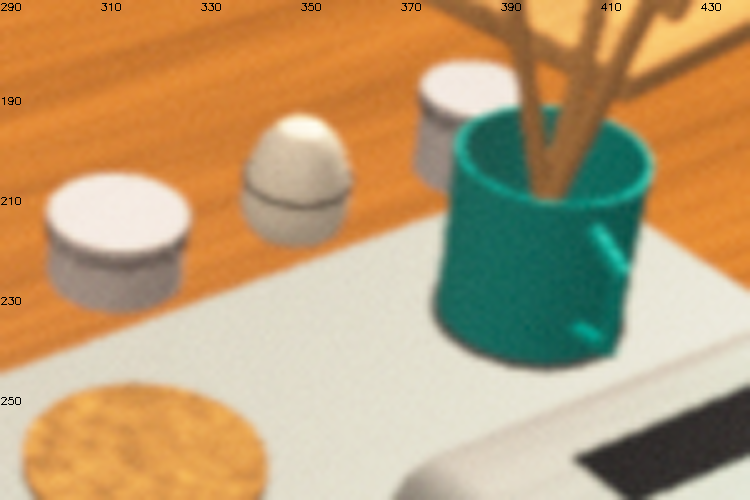

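View pics/s2.png

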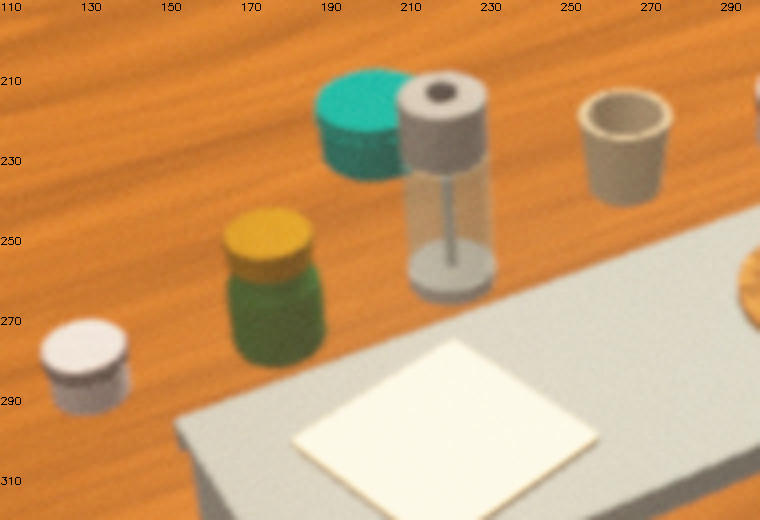

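View pics/d1.png

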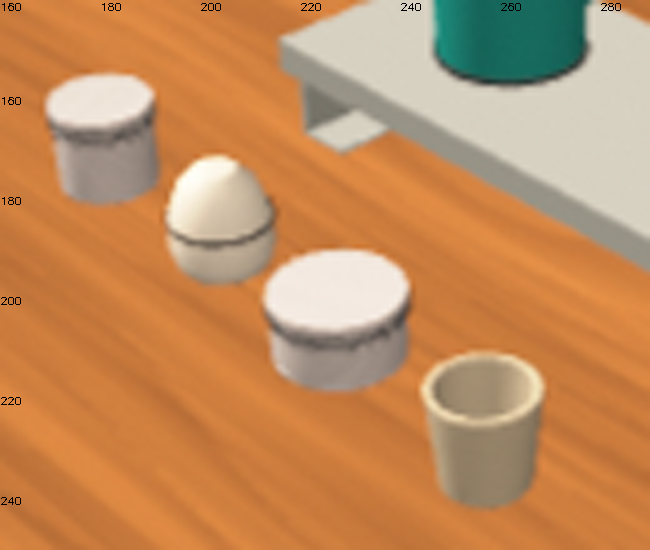

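View pics/d2.png

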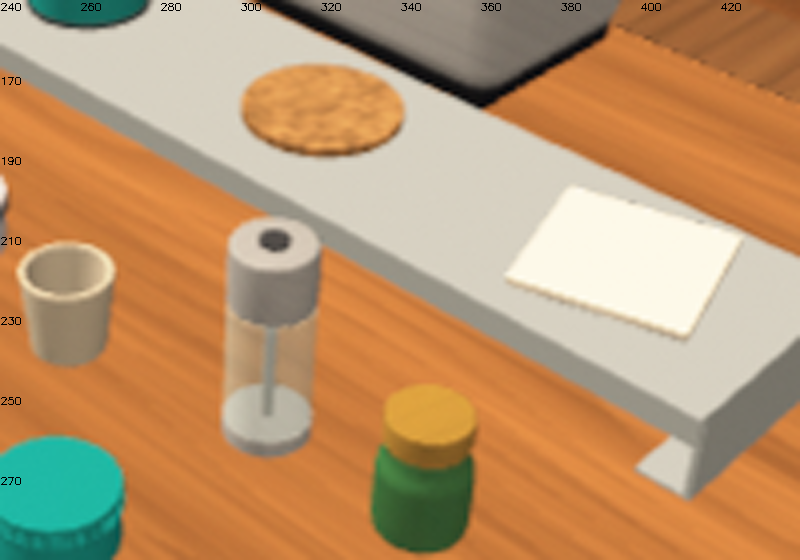

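```bash
python3 - <<'E'
from h import *
import pickle
c,d=pickle.load(open("cal.pkl","rb"))
P={ # name: scene px, side px, z top
"wide":((313.7,212.3),(227.4,198.2),.036),
"medium":((384,187.8),(180.2,160.2),.048),
"small":((131,276.7),None,.030),
"grinder":((220.2,213.8),(308.7,211.2),.12),
"cork":(None,(320.5,176.8),.066),
"cup":((266.5,218.7),(256.8,217),.05),
"jar":((177,248.5),(347.5,254),.07),"turq":((203,215),(254,267),.036)}
for n,(a,b,z) in P.items():
    print(n,[None if p is None else at(k,p[0],p[1],z)[:2].round(4) for k,p in((c,a),(d,b))])
for p in((572,184),(742,237),(687,338),(505,276)): print("tile",at(d,240+p[0]/4,150+p[1]/4,.066).round(4))
for p in((454,338),(599,437),(291,439)): print("tileS",at(c,110+p[0]/4,190+p[1]/4,.066).round(4))
crop(c,280,230,80,60,8,"pics/k1.png"); crop(d,360,280,50,45,12,"pics/k2.png"); crop(c,170,260,100,80,7,"pics/k3.png")
E
```

```text
wide [array([0.4514, 0.1186]), array([0.4484, 0.1145])]
medium [array([0.4602, 0.3204]), array([0.4588, 0.3187])]
small [array([ 0.459 , -0.3169]), None]
grinder [array([ 0.469 , -0.1244]), array([ 0.4593, -0.1275])]
cork [None, array([ 0.6357, -0.002 ])]
cup [array([ 4.387e-01, -1.000e-04]), array([ 0.4369, -0.001 ])]
jar [array([ 0.4696, -0.2216]), array([ 0.4645, -0.2238])]
turq [array([ 0.335 , -0.1077]), array([ 0.3398, -0.1022])]
tile [ 0.6754 -0.1512  0.066 ]
tile [ 0.6992 -0.2433  0.066 ]
tile [ 0.6049 -0.2712  0.066 ]
tile [ 0.5809 -0.178   0.066 ]
tileS [ 0.5835 -0.1757  0.066 ]
tileS [ 0.6769 -0.1506  0.066 ]
tileS [ 0.6102 -0.268   0.066 ]
```

View pics/k1.png

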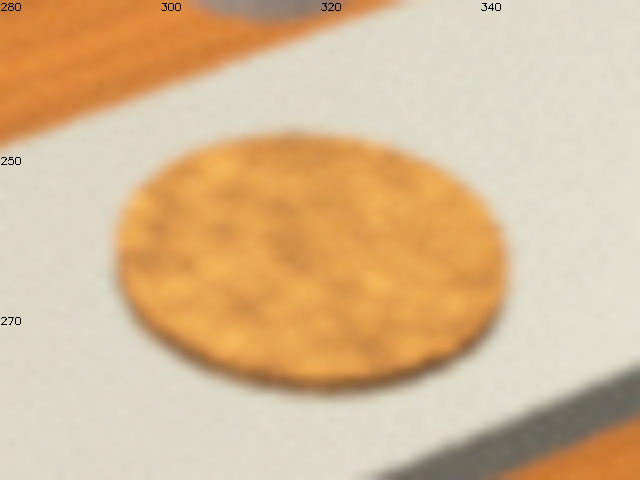

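View pics/k2.png

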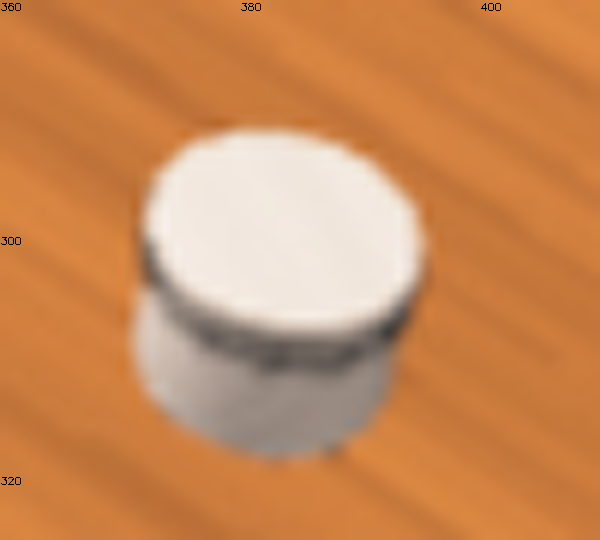

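View pics/k3.png

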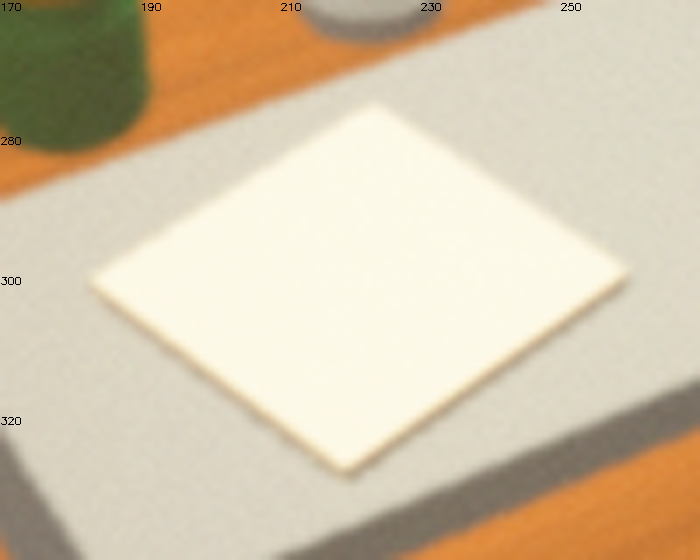

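```bash
cat >> h.py <<'E'
def tool():
    s=sensors.get_state(); return s["tcp_pos"],R.from_euler('xyz',s["eef_rot"],degrees=True).as_matrix()
def go(x,y,z,jaw=None):
    "shift in tool cm to target, and turn so that jaw dir has world angle jaw (mod 180)"
    p,M=tool(); d=M.T@(np.array([x,y,z])-p)*100
    zz=M[:,2]; a=np.degrees(np.arctan2(zz[1],zz[0]))
    t=None
    if jaw is not None:
        t=((a-jaw)+90)%180-90   # tool x points down: +turn lowers world yaw
    print("shift",d.round(2),"jaw now",round(a,1),"turn",t, "tcp",p.round(4)); return d,t
E
python3 - <<'E'
from h import *
import pickle
c,d=pickle.load(open("cal.pkl","rb"))
for p in((375,100),(628,270),(345,473),(88,283)): print("tileS",at(c,170+p[0]/7,260+p[1]/7,.066).round(4))
print("cork",at(c,319.1,262,.066),"small side",at(d,383.7,299.3,.03))
print("toaster",at(d,360,176,0),at(d,294,138,0),at(d,397,160,0), "mug base S", at(d,262,152,.06))
for p in((370,212),(415,252)):pass
print("shelf front", at(d,216,148,.06),at(d,416,255,.06),at(c,157,296,.06))
p,M=tool(); print(M.round(3)); 
w=cams.capture("wrist"); Mc=R.from_euler('xyz',w["rotation"],degrees=True).as_matrix()
print("cam in tool",M.T@(w["xyz"]-p),(M.T@Mc).round(3)); print("tcp px",proj(w,p), "s",proj(c,p),proj(d,p))
go(.45,.1165,.22,0)
E
```

```text
tileS [ 0.583  -0.1754  0.066 ]
tileS [ 0.6753 -0.1498  0.066 ]
tileS [ 0.7036 -0.2421  0.066 ]
tileS [ 0.6117 -0.2689  0.066 ]
cork [6.41828882e-01 4.56626317e-04 6.60000000e-02] small side [ 0.45455555 -0.31869928  0.03      ]
toaster [ 0.79566534 -0.00087922  0.        ] [0.82497976 0.27154555 0.        ] [ 0.9368371  -0.01872729  0.        ] mug base S [0.62449044 0.19038596 0.06      ]
shelf front [0.55196944 0.2894767  0.06      ] [ 0.56492582 -0.30782952  0.06      ] [ 0.5715415 -0.3016319  0.06     ]
[[-0.     0.966 -0.258]
 [-0.001 -0.258 -0.966]
 [-1.     0.     0.001]]
cam in tool [-0.15834821  0.08463296  0.00040006] [[-0.    -0.31   0.951]
 [ 0.    -0.951 -0.31 ]
 [ 1.    -0.     0.   ]]
tcp px [[278.43297127 269.61067127]] s [[414.98148464  63.82285788]] [[-6.60070494 86.4198373 ]]
shift [ 0.65 40.47 44.62] jaw now -104.9 turn 75.05672902589305 tcp [0.174  0.652  0.2262]
```

```bash
python3 -m handwheel '[0,4,4.5,8, 0,8,9,16, 0,12,13.5,24, 0,16,18,32, 0.2,20,22.5,40, 0.3,24.5,27,48, 0.4,29,31.5,56, 0.5,33,36,64, 0.6,37,40.5,72, 0.6,40.5,44.6,75]' 8.76 20
python3 -m handwheel '[0,0,0,0,0,0,0,0,0,0,0,0,0,0,0,0,0,0,0,0,0,0,0,0,0,0,0,0,0,0,0,0,0,0,0,0,0,0,0,0]'
python3 - <<'E'
from h import *
go(.45,.1165,.22,0)
w=cams.capture("wrist"); cv2.imwrite("pics/w1.png",w["image"][:,:,::-1])
print(proj(w,[.45,.1165,.036]))
E
```

```text
time_s: 1.55
tcp_pos: [0.4509, 0.1148, 0.2209]
eef_rot: [-144.7, 89.9, 35.2]
contact_force: [0.6, 0.9, -0.6]
gripper_width: 0.0872
time_s: 2.8
tcp_pos: [0.4504, 0.1167, 0.2206]
eef_rot: [130.5, 90.0, -49.5]
contact_force: [0.2, -1.1, -0.3]
gripper_width: 0.0876
shift [0.06 0.02 0.04] jaw now -179.9 turn 0.05136511167003732 tcp [0.4504 0.1167 0.2206]
[[279.57332245 178.19552186]]
```

View pics/w1.png

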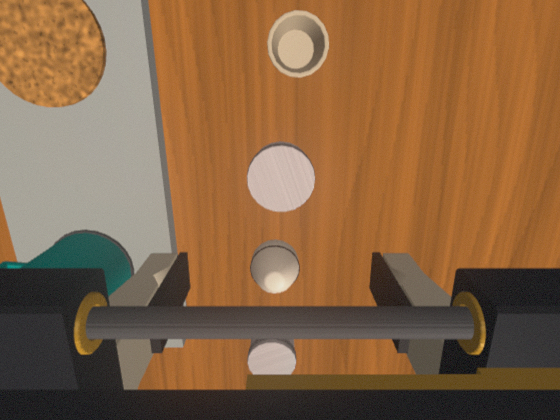

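The wrist view shows the wide tin at (281,178), the cup at (298,44), the timer at (275,268), the medium tin at (272,357), the cork at the upper left and the mug at (80,265).

```bash
python3 - <<'E'
from h import *
w=cams.capture("wrist")
for n,u,v,z in(("wide",281,177.5,.036),("medium",272,357,.048),("cup",298,44,.05)): print(n,at(w,u,v,z).round(4))
W=at(w,281,177.5,.036)
crop(w,0,0,340,230,2,"pics/w1c.png",[circ(w,W[0],W[1],.036,.033),circ(w,.6388,-.0008,.066,.048)])
go(W[0],W[1],.009,0)
E
```

```text
wide [0.4486 0.1158 0.036 ]
medium [0.4581 0.316  0.048 ]
cup [ 0.4349 -0.0011  0.05  ]
shift [21.16  0.1   0.17] jaw now -179.9 turn 0.05163493585146739 tcp [0.4504 0.1168 0.2206]
```

View pics/w1c.png

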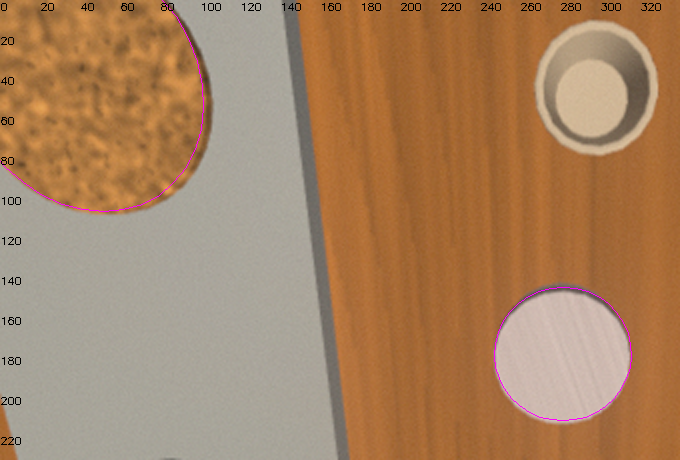

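```bash
python3 -m handwheel '[3,0.1,0.2,0, 7,0.1,0.2,0, 11,0.1,0.2,0, 14,0.1,0.2,0, 17,0.1,0.2,0, 19,0.1,0.2,0, 20.2,0.1,0.2,0, 20.8,0.1,0.2,0, 21.1,0.1,0.2,0, 21.1,0.1,0.2,0]'
python3 -m handwheel '[0,0,0,0,0,0,0,0,0,0,0,0,0,0,0,0,0,0,0,0,0,0,0,0,0,0,0,0,0,0,0,0,0,0,0,0,-0.2,0,0,0]' 5.5 20
python3 - <<'E'
from h import *
p,_=tool();print(p);go(.6375,-.0005,.20,0)
for n in ["side"]:
    c=cams.capture(n); crop(c,150,90,200,150,4,"pics/g1.png")
E
```

```text
time_s: 4.15
tcp_pos: [0.4486, 0.116, 0.0099]
eef_rot: [-145.0, 90.0, 35.1]
contact_force: [0.0, 0.3, 0.1]
gripper_width: 0.0874
time_s: 5.4
tcp_pos: [0.4481, 0.1156, 0.0114]
eef_rot: [29.8, 90.0, -150.1]
contact_force: [0.1, -0.2, -0.4]
gripper_width: 0.0653
[0.4481454  0.11564794 0.01140749]
shift [-18.86  11.64 -18.92] jaw now -180.0 turn 0.04869241427954307 tcp [0.4481 0.1156 0.0114]
```

View pics/g1.png

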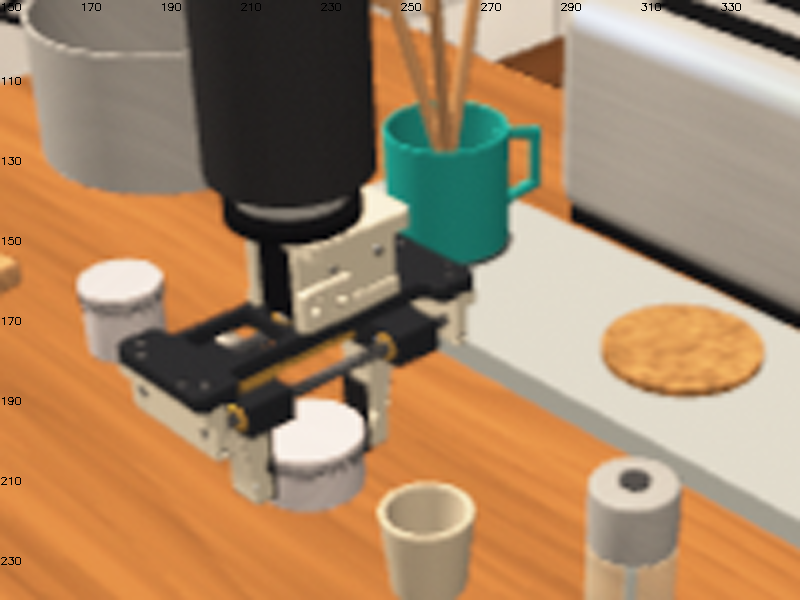

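```bash
python3 -m handwheel '[-3,0,0,0, -6,0,0,0, -10,2,0,0, -13,5,-2,0, -15,8,-6,0, -15,10,-11,0, -15,11.6,-15,0, -15,11.6,-18,0, -15,11.6,-18.9,0, -15,11.6,-18.9,0]'
python3 - <<'E'
from h import *
p,_=tool();go(.6375,-.0005,.0775,0)
w=cams.capture("wrist"); cv2.imwrite("pics/w2.png",w["image"][:,:,::-1]); print(sensors.get_state()["gripper_width"])
E
```

```text
time_s: 6.7
tcp_pos: [0.6371, -0.0001, 0.1607]
eef_rot: [7.1, 89.9, -172.9]
contact_force: [-0.4, 0.3, -1.2]
gripper_width: 0.0658
shift [ 8.32  0.04 -0.05] jaw now -180.0 turn 0.03642314796340429 tcp [ 6.371e-01 -1.000e-04  1.607e-01]
0.065590243246533
```

View pics/w2.png

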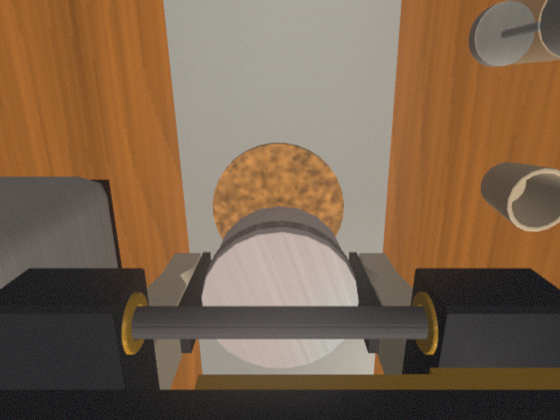

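```bash
python3 - <<'E'
from h import *
w=cams.capture("wrist"); p,_=tool()
crop(w,180,120,200,260,2,"pics/w2c.png",[circ(w,.6375,-.0005,.066,.048),circ(w,p[0],p[1],p[2]-.0095+.036,.033)])
c=cams.capture("side");print(p)
E
```

```text
[6.36511865e-01 1.47253515e-04 1.61362626e-01]
```

View pics/w2c.png

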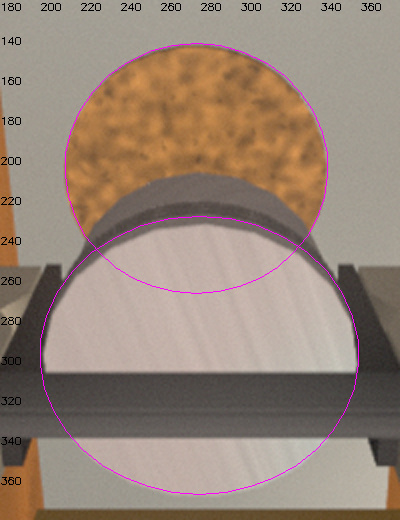

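```bash
python3 -m handwheel '[2,0.03,-0.05,0, 4,0.03,-0.05,0, 5.5,0.03,-0.05,0, 6.7,0.03,-0.05,0, 7.5,0.03,-0.05,0, 8,0.03,-0.05,0, 8.3,0.03,-0.05,0, 8.45,0.03,-0.05,0, 8.5,0.03,-0.05,0, 8.5,0.03,-0.05,0]'
python3 -m handwheel '[0,0,0,0, 0.05,0,0,0, 0.05,0,0,0, 0.05,0,0,0, 0.05,0,0,0, 0.05,0,0,0, 0.05,0,0,0, 0.05,0,0,0, 0.05,0,0,0, 0.05,0,0,0]'
```

```text
time_s: 8.1
tcp_pos: [0.6381, -0.0003, 0.0768]
eef_rot: [-166.5, 90.0, 13.5]
contact_force: [0.5, 0.1, -1.4]
gripper_width: 0.0657
time_s: 9.35
tcp_pos: [0.638, -0.0003, 0.076]
eef_rot: [10.8, 90.0, -169.2]
contact_force: [-0.6, 0.4, -1.9]
gripper_width: 0.0656
```

```bash
python3 -m handwheel '[0.04,0,0,0, 0.08,0,0,0, 0.1,0,0,0, 0.1,0,0,0, 0.1,0,0,0, 0.1,0,0,0, 0.1,0,0,0, 0.1,0,0,0, 0.1,0,0,0, 0.1,0,0,0]'
```

```text
time_s: 10.6
tcp_pos: [0.638, -0.0003, 0.0759]
eef_rot: [173.3, 90.0, -6.6]
contact_force: [-4.0, 0.7, 6.8]
gripper_width: 0.0654
```

Contact made. I'll open, then rise.

```bash
python3 -m handwheel '[0,0,0,0,0,0,0,0,0,0,0,0,0,0,0,0,0,0,0,0,0,0,0,0,-1,0,0,0,-3,0,0,0,-6,0,0,0,-9,0,0,0]' 8.76 20
python3 -m handwheel '[-3,0,0,0, -6,-5,4,0, -6,-10,8,0, -6,-15,12,0, -6,-20,16,0, -6,-25,17.8,0, -6,-29,17.8,0, -6,-31,17.8,0, -6,-31.5,17.8,0, -6,-31.5,17.8,0]'
python3 - <<'E'
from h import *
p,_=tool();go(.4585,.317,.01,0)
w=cams.capture("wrist"); cv2.imwrite("pics/w3.png",w["image"][:,:,::-1])
c=cams.capture("side"); crop(c,240,100,150,120,5,"pics/d3.png",[circ(c,.6375,-.0005,.066,.048)])
E
```

```text
time_s: 11.85
tcp_pos: [0.638, -0.0003, 0.1667]
eef_rot: [174.6, 90.0, -5.4]
contact_force: [0.5, 0.9, -0.9]
gripper_width: 0.0877
time_s: 13.1
tcp_pos: [0.4598, 0.3139, 0.225]
eef_rot: [55.4, 90.0, -124.6]
contact_force: [-0.2, -0.4, -0.8]
gripper_width: 0.0876
shift [21.5  -0.32  0.12] jaw now -180.0 turn 0.03013444221656414 tcp [0.4598 0.3139 0.225 ]
```

View pics/w3.png

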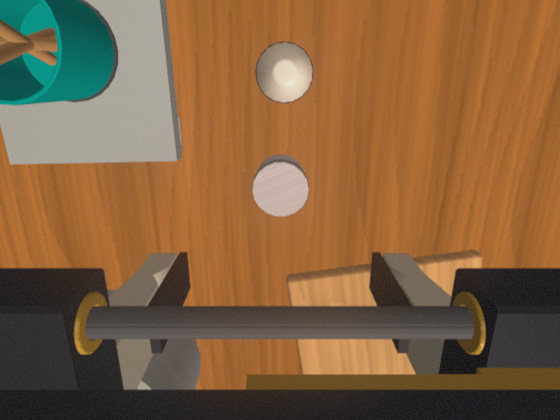

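View pics/d3.png

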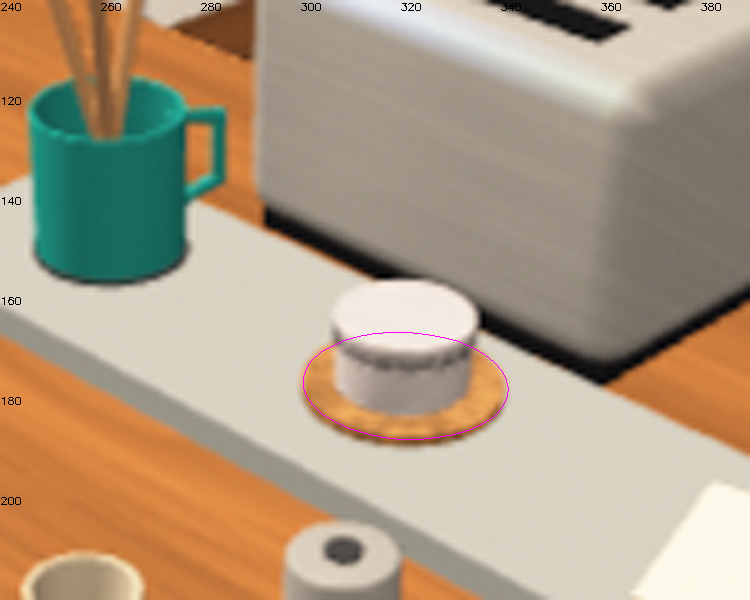

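The wide tin stands centred on the cork. In the wrist view the medium tin's top is at (280.5,188.5).

```bash
python3 - <<'E'
from h import *
w=cams.capture("wrist"); W=at(w,280.5,188.5,.048);print(W)
crop(w,220,140,120,110,5,"pics/w3c.png",[circ(w,W[0],W[1],.048,.027)])
go(W[0],W[1],.016,0)
E
```

```text
[0.45858938 0.3213584  0.048     ]
shift [20.92 -0.8   0.13] jaw now 180.0 turn -0.01550415396502558 tcp [0.4599 0.3134 0.2252]
```

View pics/w3c.png

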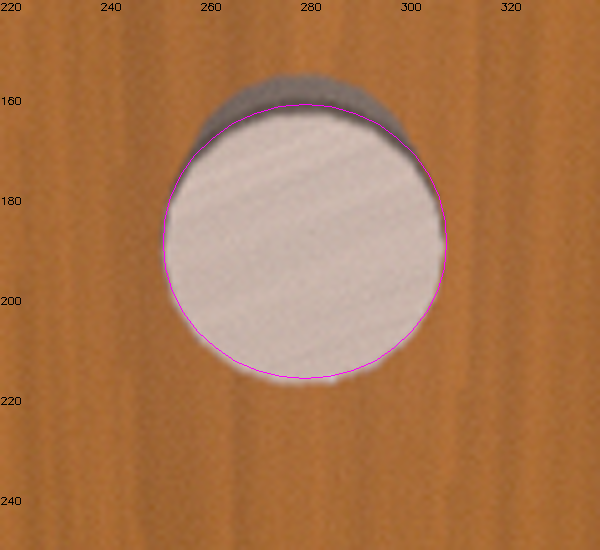

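```bash
python3 -m handwheel '[3,-0.4,0.1,0, 7,-0.8,0.1,0, 11,-0.8,0.1,0, 14,-0.8,0.1,0, 17,-0.8,0.1,0, 19,-0.8,0.1,0, 20.2,-0.8,0.1,0, 20.7,-0.8,0.1,0, 20.9,-0.8,0.1,0, 20.9,-0.8,0.1,0]'
python3 -m handwheel '[0,0,0,0,0,0,0,0,0,0,0,0,0,0,0,0,0,0,0,0,0,0,0,0,0,0,0,0,0,0,0,0,0,0,0,0,0,0,0,0]' 4.4 20
python3 -m handwheel '[-3,0,0,0,-7,0,0,0,-11,0,0,0,-15,0,0,0,-19,0,0,0,-19,4,0,0,-19,9,0,0,-19,14,-2,0,-19,19,-6,0,-19,24,-10,0]'
python3 - <<'E'
from h import *
go(.638,-.0003,.20,0)
E
```

```text
time_s: 14.5
tcp_pos: [0.4589, 0.3228, 0.0166]
eef_rot: [-130.0, 89.9, 50.0]
contact_force: [0.1, -0.2, 0.5]
gripper_width: 0.0875
time_s: 15.75
tcp_pos: [0.4587, 0.3226, 0.0161]
eef_rot: [-123.7, 90.0, 56.3]
contact_force: [-1.4, -0.9, 3.1]
gripper_width: 0.0537
time_s: 17.0
tcp_pos: [0.5576, 0.0835, 0.2061]
eef_rot: [-116.6, 90.0, 63.5]
contact_force: [0.7, 1.3, -0.7]
gripper_width: 0.0535
shift [ 0.61  8.39 -8.03] jaw now -179.9 turn 0.1015513050813297 tcp [0.5576 0.0835 0.2061]
```

```bash
python3 -m handwheel '[0,3,-2.5,0, 0.5,6,-5,0, 0.5,8,-7,0, 1,8.3,-8,0, 2,8.3,-8,0, 3,8.3,-8,0,3,8.3,-8,0,3,8.3,-8,0,3,8.3,-8,0,3,8.3,-8,0]'
python3 - <<'E'
from h import *
p,_=tool();go(.638,-.0003,.118,0)
w=cams.capture("wrist")
crop(w,150,100,260,290,2,"pics/w4.png",[circ(w,.638,-.0003,.102,.033),circ(w,p[0],p[1]-.001,p[2]-.016+.048,.027)])
E
```

```text
time_s: 18.25
tcp_pos: [0.6372, 0.0022, 0.1765]
eef_rot: [-162.2, 90.0, 17.8]
contact_force: [-0.1, 0.4, -1.6]
gripper_width: 0.0536
shift [ 5.85  0.26 -0.08] jaw now -179.9 turn 0.06738259304032113 tcp [0.6372 0.0022 0.1765]
```

View pics/w4.png

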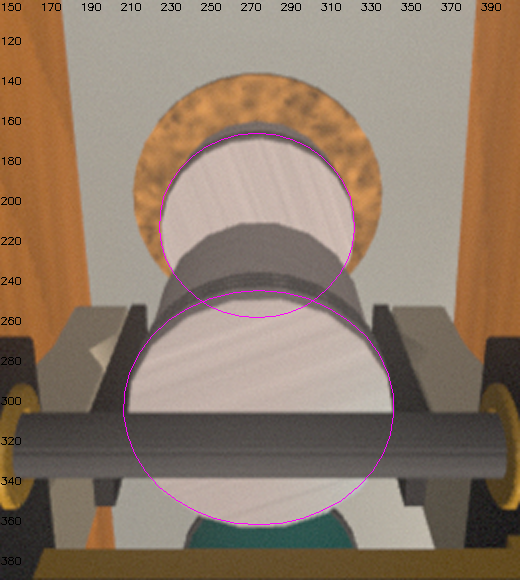

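```bash
python3 -m handwheel '[1,0.15,-0.08,0, 2.5,0.15,-0.08,0, 3.8,0.15,-0.08,0, 4.7,0.15,-0.08,0, 5.2,0.15,-0.08,0, 5.4,0.15,-0.08,0, 5.55,0.15,-0.08,0, 5.65,0.15,-0.08,0, 5.7,0.15,-0.08,0, 5.7,0.15,-0.08,0]'
python3 -m handwheel '[0.03,0,0,0, 0.06,0,0,0, 0.08,0,0,0, 0.1,0,0,0, 0.1,0,0,0, 0.1,0,0,0, 0.1,0,0,0, 0.1,0,0,0, 0.1,0,0,0, 0.1,0,0,0]'
```

```text
time_s: 19.55
tcp_pos: [0.6379, 0.0006, 0.1192]
eef_rot: [-169.4, 90.0, 10.7]
contact_force: [0.4, -0.6, -1.3]
gripper_width: 0.0534
time_s: 20.8
tcp_pos: [0.6379, 0.0006, 0.1182]
eef_rot: [173.4, 90.0, -6.5]
contact_force: [-1.2, -0.5, 2.1]
gripper_width: 0.0537
```

```bash
python3 -m handwheel '[0,0,0,0,0,0,0,0,0,0,0,0,0,0,0,0,0,0,0,0,0,0,0,0,-1,0,0,0,-3,0,0,0,-6,0,0,0,-10,0,0,0]' 8.76 20
python3 -m handwheel '[-1,3,2,0, -1,8,5,0, -1,13,9,0, -1,18,13,0, -1,23,16,0, -1,27,18,0, -1,30,18,0, -1,32,18,0, -1,32,18,0, -1,32,18,0]'
python3 - <<'E'
from h import *
p,_=tool();go(.4565,-.318,.01,0)
w=cams.capture("wrist"); cv2.imwrite("pics/w5.png",w["image"][:,:,::-1])
c=cams.capture("side"); crop(c,240,100,150,120,5,"pics/d5.png")
E
```

```text
time_s: 22.05
tcp_pos: [0.6374, 0.0005, 0.219]
eef_rot: [13.8, 89.9, -166.1]
contact_force: [1.5, -0.6, 0.2]
gripper_width: 0.0876
time_s: 23.3
tcp_pos: [0.4583, -0.3191, 0.228]
eef_rot: [-42.4, 90.0, 137.6]
contact_force: [0.6, 0.6, 0.6]
gripper_width: 0.0874
shift [21.8  -0.1   0.18] jaw now -179.9 turn 0.06688710767730299 tcp [ 0.4583 -0.3191  0.228 ]
```

View pics/w5.png

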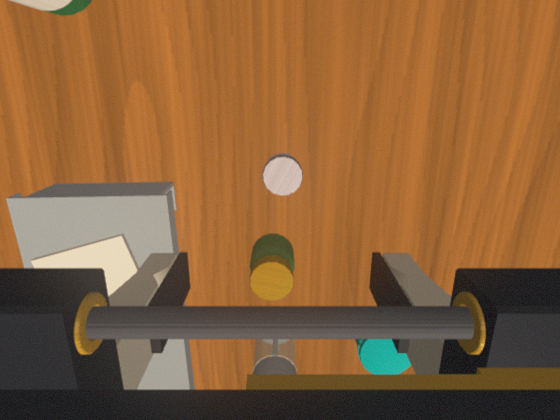

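View pics/d5.png

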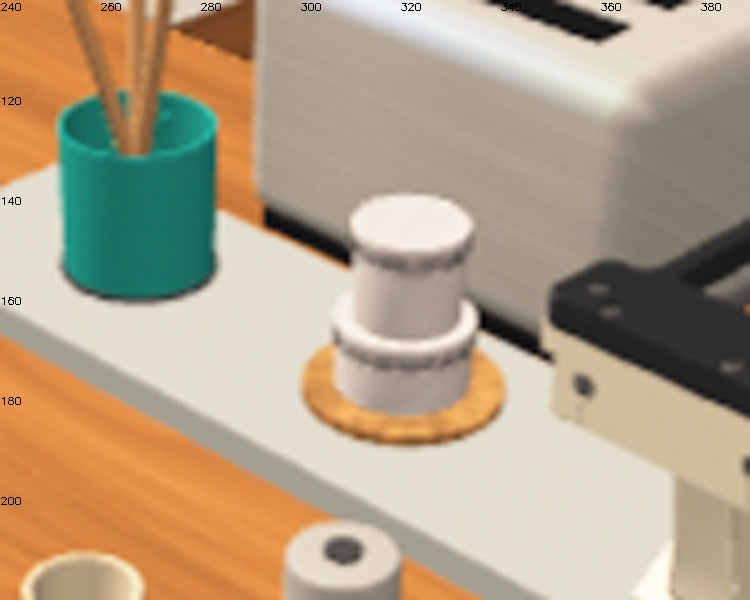

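The tower is still good, but the mug has shifted: its base in the side view went from (262,156) to (267.6,160) and the handle turned. My carry must have brushed the spoons. I'll work out how far it moved.

```bash
python3 - <<'E'
from h import *
import pickle
c0,d0=pickle.load(open("cal.pkl","rb"))
c=cams.capture("scene");d=cams.capture("side")
a=at(d,262,156.6,.06);b=at(d,267.6,160,.06);print(a,b,np.linalg.norm(a-b))
# top rim centers: before (262.., ) 
crop(c0,360,120,100,130,5,"pics/m0.png");crop(c,360,120,100,130,5,"pics/m1.png")
crop(d0,225,60,80,105,6,"pics/m2.png");crop(d,225,60,80,105,6,"pics/m3.png")
a=[cv2.imread(f"pics/m{i}.png") for i in range(4)]
cv2.imwrite("pics/ma.png",cv2.resize(np.hstack(a[:2]),(800,520)));cv2.imwrite("pics/mb.png",cv2.resize(np.hstack(a[2:]),(800,525)))
W=at(cams.capture("wrist"),282.8,175,.03);print(W);go(W[0],W[1],.008,0)
E
```

```text
[0.60827875 0.17239572 0.06      ] [0.60678755 0.1497942  0.06      ] 0.022650651376038996
[ 0.45487545 -0.31905534  0.03      ]
shift [2.202e+01 1.000e-02 3.600e-01] jaw now -179.9 turn 0.11547234716456956 tcp [ 0.4584 -0.319   0.2282]
```

View pics/ma.png

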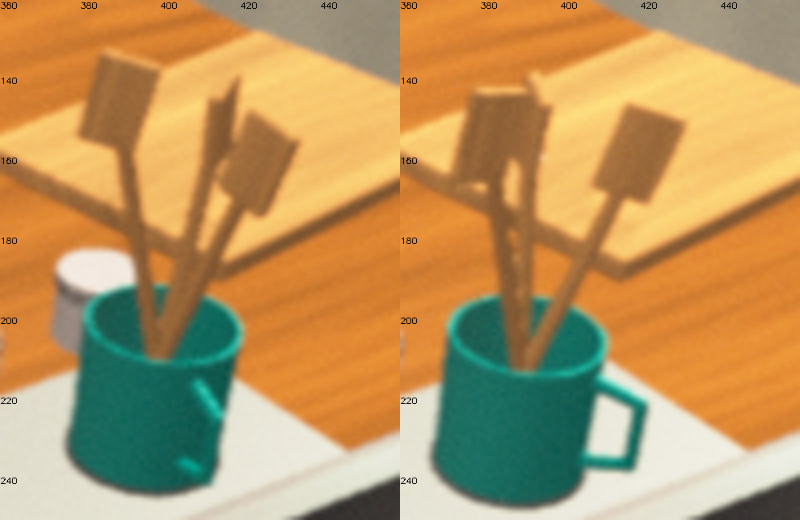

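View pics/mb.png

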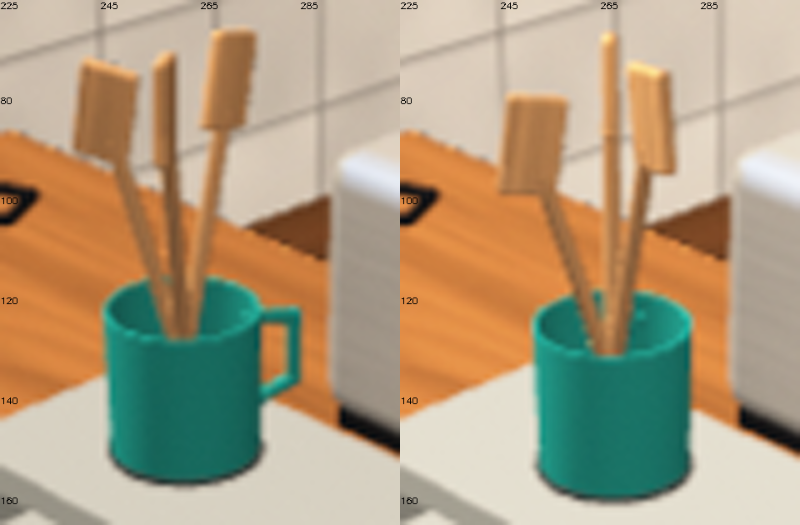

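The mug moved about 23 mm, which is inside the 30 mm limit, and it is upright. From here I'll stay well clear of it. Next is the small tin.

```bash
python3 - <<'E'
from h import *
c=cams.capture("scene")
a=at(c,360+162/4,120+325/4,.14);b=at(c,360+127/4,120+335/4,.14);print(a,b,np.linalg.norm(a-b))
w=cams.capture("wrist");crop(w,230,130,110,90,6,"pics/w6.png",[circ(w,.4549,-.319,.03,.02)])
E
```

```text
[0.63608039 0.19946334 0.14      ] [0.63460818 0.17754978 0.14      ] 0.021962952667616224
```

View pics/w6.png

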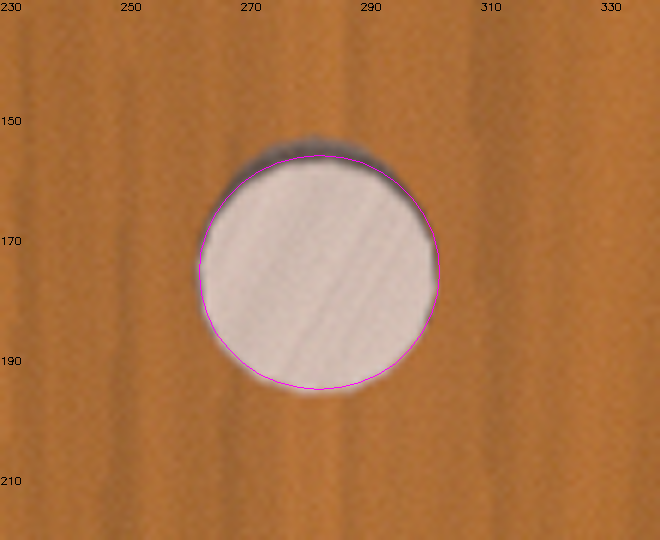

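```bash
python3 -m handwheel '[3,0,0.2,0, 7,0,0.35,0, 11,0,0.35,0, 14,0,0.35,0, 17,0,0.35,0, 19,0,0.35,0, 20.8,0,0.35,0, 21.6,0,0.35,0, 22,0,0.35,0, 22,0,0.35,0]'
python3 -m handwheel '[0,0,0,0,0,0,0,0,0,0,0,0,0,0,0,0,0,0,0,0,0,0,0,0,0,0,0,0,0,0,0,0,0,0,0,0,0,0,0,0]' 3 15
python3 -m handwheel '[-3,0,0,0,-7,0,0,0,-11,0,0,0,-15,0,0,0,-19,0,0,0,-22,-2,-1,0,-22,-6,-4,0,-22,-11,-7,0,-22,-16,-10,0,-22,-21,-13,0]'
python3 - <<'E'
from h import *
go(.638,-.0003,.22,0)
E
```

```text
time_s: 24.9
tcp_pos: [0.4549, -0.3196, 0.0083]
eef_rot: [157.3, 90.0, -22.7]
contact_force: [-1.1, -0.4, -0.1]
gripper_width: 0.0875
time_s: 26.15
tcp_pos: [0.4547, -0.3196, 0.0081]
eef_rot: [156.0, 90.0, -23.9]
contact_force: [0.1, -0.9, 0.1]
gripper_width: 0.0399
time_s: 27.4
tcp_pos: [0.585, -0.1078, 0.2281]
eef_rot: [-120.3, 90.0, 59.7]
contact_force: [1.7, 0.1, -0.2]
gripper_width: 0.0397
shift [  0.81 -10.74  -5.31] jaw now -179.9 turn 0.05204678606000357 tcp [ 0.585  -0.1078  0.2281]
```

```bash
python3 -m handwheel '[0,-3,-1.5,0, 0,-6,-3,0, 0.5,-9,-4.5,0, 1,-10.5,-5.3,0, 2,-10.6,-5.3,0, 2.5,-10.6,-5.3,0,2.5,-10.6,-5.3,0,2.5,-10.6,-5.3,0,2.5,-10.6,-5.3,0,2.5,-10.6,-5.3,0]'
python3 - <<'E'
from h import *
p,_=tool();go(.638,-.0003,.158,0)
w=cams.capture("wrist")
crop(w,150,100,260,290,2,"pics/w7.png",[circ(w,.638,-.0003,.15,.027),circ(w,p[0],p[1]+.0003,p[2]-.008+.03,.02)])
E
```

```text
time_s: 28.65
tcp_pos: [0.6374, -0.0036, 0.2034]
eef_rot: [-166.8, 90.0, 13.2]
contact_force: [0.7, -1.0, 0.5]
gripper_width: 0.0394
shift [ 4.54 -0.33 -0.06] jaw now -180.0 turn 0.04707969830735692 tcp [ 0.6374 -0.0036  0.2034]
```

View pics/w7.png

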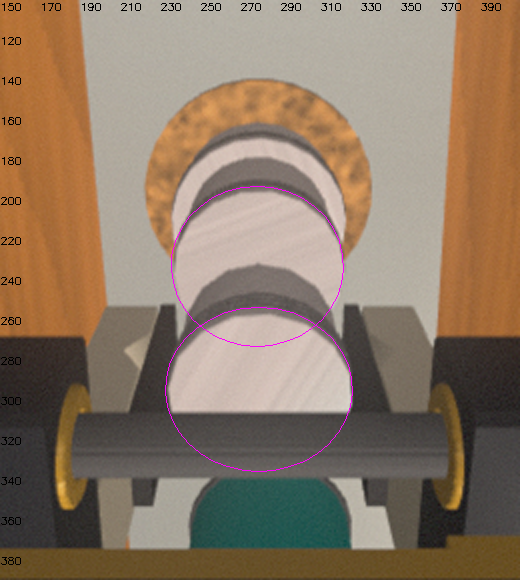

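```bash
python3 -m handwheel '[1,-0.33,-0.06,0, 2,-0.33,-0.06,0, 3,-0.33,-0.06,0, 3.6,-0.33,-0.06,0, 4,-0.33,-0.06,0, 4.2,-0.33,-0.06,0, 4.3,-0.33,-0.06,0, 4.4,-0.33,-0.06,0, 4.4,-0.33,-0.06,0, 4.4,-0.33,-0.06,0]'
python3 -m handwheel '[0.03,0,0,0, 0.06,0,0,0, 0.08,0,0,0, 0.1,0,0,0, 0.1,0,0,0, 0.1,0,0,0, 0.1,0,0,0, 0.1,0,0,0, 0.1,0,0,0, 0.1,0,0,0]'
```

```text
time_s: 29.95
tcp_pos: [0.638, -0.0001, 0.1592]
eef_rot: [-167.6, 90.0, 12.5]
contact_force: [0.6, -0.3, -0.5]
gripper_width: 0.0399
time_s: 31.2
tcp_pos: [0.638, -0.0001, 0.1581]
eef_rot: [169.5, 90.0, -10.4]
contact_force: [0.1, 0.8, 0.9]
gripper_width: 0.0392
```

```bash
python3 -m handwheel '[0.03,0,0,0, 0.06,0,0,0, 0.06,0,0,0, 0.06,0,0,0, 0.06,0,0,0, 0.06,0,0,0, 0.06,0,0,0, 0.06,0,0,0, 0.06,0,0,0, 0.06,0,0,0]'
python3 -m handwheel '[0,0,0,0,0,0,0,0,0,0,0,0,0,0,0,0,0,0,0,0,0,0,0,0,-1,0,0,0,-3,0,0,0,-6,0,0,0,-9,0,0,0]' 8.76 20
python3 -m handwheel '[0,2,2,0, 0,6,6,0, 0,10,11,0, 0,13,15,0, 0,13,17.5,0, 0,13,17.5,0, 0,13,17.5,0,0,13,17.5,0,0,13,17.5,0,0,13,17.5,0]'
python3 - <<'E'
from h import *
go(.464,-.126,.25,0)
w=cams.capture("wrist"); cv2.imwrite("pics/w8.png",w["image"][:,:,::-1])
c=cams.capture("scene"); crop(c,270,150,150,140,5,"pics/s8.png")
E
```

```text
time_s: 32.45
tcp_pos: [0.638, -0.0002, 0.1581]
eef_rot: [173.6, 90.0, -6.3]
contact_force: [-2.3, 1.0, 5.7]
gripper_width: 0.0394
time_s: 33.7
tcp_pos: [0.638, -0.0002, 0.2491]
eef_rot: [173.3, 90.0, -6.6]
contact_force: [0.6, 0.6, 0.9]
gripper_width: 0.0877
time_s: 34.95
tcp_pos: [0.4633, -0.1302, 0.2472]
eef_rot: [9.0, 90.0, -170.9]
contact_force: [-0.6, -0.2, 0.5]
gripper_width: 0.0877
shift [-0.28 -0.42 -0.07] jaw now -179.9 turn 0.07164698441877704 tcp [ 0.4633 -0.1302  0.2472]
```

View pics/w8.png

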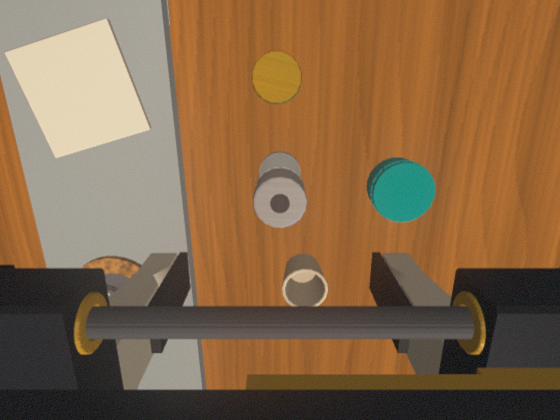

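View pics/s8.png

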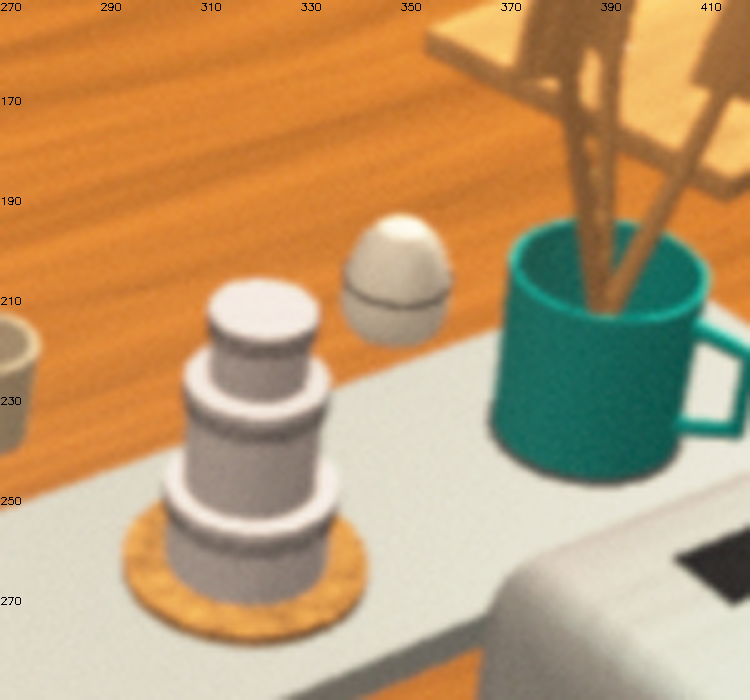

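The tower is neat. In the wrist view the grinder's cap top is at (280,202), and the tile corners are (107,20), (149,129), (57,157) and (8,55).

```bash
python3 - <<'E'
from h import *
w=cams.capture("wrist"); W=at(w,280,201,.12);print(W)
T=np.array([at(w,u,v,.066) for u,v in((107,20),(149,129),(57,157),(8,55))]);print(T.round(4),T.mean(0))
crop(w,220,140,120,110,5,"pics/w9.png",[circ(w,W[0],W[1],.12,.023),circ(w,W[0],W[1],.0,.023)])
go(W[0],W[1],.08,0)
E
```

```text
[ 0.46245713 -0.12545803  0.12      ]
[[ 0.6077 -0.2675  0.066 ]
 [ 0.5823 -0.1774  0.066 ]
 [ 0.6714 -0.1515  0.066 ]
 [ 0.697  -0.2401  0.066 ]] [ 0.63960024 -0.20913604  0.066     ]
shift [16.73 -0.48  0.06] jaw now -179.9 turn 0.06290162506383012 tcp [ 0.4632 -0.1303  0.2473]
```

View pics/w9.png

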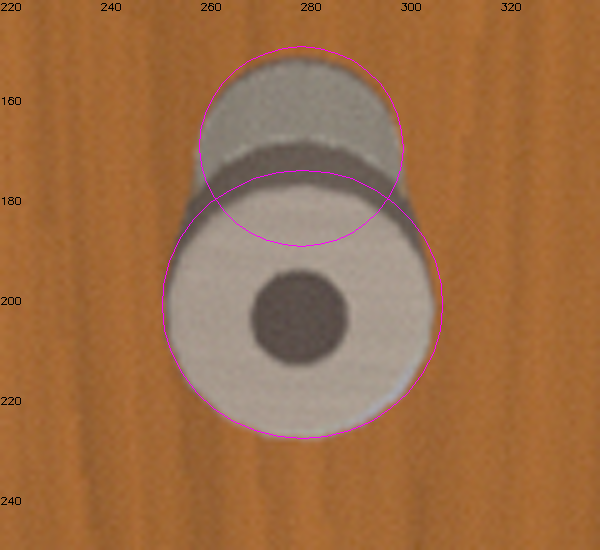

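```bash
python3 -m handwheel '[0,-0.3,0.05,0, 3,-0.6,0.05,0, 7,-0.6,0.05,0, 10,-0.6,0.05,0, 13,-0.6,0.05,0, 15,-0.6,0.05,0, 16,-0.6,0.05,0, 16.5,-0.6,0.05,0, 16.5,-0.6,0.05,0, 16.5,-0.6,0.05,0]'
python3 -m handwheel '[0,0,0,0,0,0,0,0,0,0,0,0,0,0,0,0,0,0,0,0,0,0,0,0,0,0,0,0,0,0,0,0,0,0,0,0,0,0,0,0]' 3.5 30
python3 - <<'E'
from h import *
go(.64,-.2094,.172,0)
E
```

```text
time_s: 36.35
tcp_pos: [0.4631, -0.1242, 0.0832]
eef_rot: [-176.7, 89.9, 3.4]
contact_force: [0.1, -0.3, 0.5]
gripper_width: 0.0878
time_s: 37.6
tcp_pos: [0.4626, -0.1243, 0.0825]
eef_rot: [-165.5, 90.0, 14.5]
contact_force: [0.4, -0.4, -0.7]
gripper_width: 0.0455
shift [ -8.95   8.53 -17.73] jaw now -179.9 turn 0.054226822614623416 tcp [ 0.4626 -0.1243  0.0825]
```

```bash
python3 -m handwheel '[-1.5,0,0,0, -4,0,0,0, -7,0,0,0, -10,1,-1,0, -12,3,-4,0, -12,5,-8,0, -12,7,-12,0, -12,8.3,-15.5,0, -12,8.5,-17.5,0, -12,8.5,-17.7,0]'
python3 - <<'E'
from h import *
p,_=tool();go(.64,-.2095,.1485,0)
w=cams.capture("wrist"); z=p[2]-.0825
t=R.from_euler('z',0).as_matrix()
crop(w,150,60,260,290,2,"pics/w10.png",[proj(w,np.array([[.6077,-.2675,.066],[.5823,-.1774,.066],[.6714,-.1515,.066],[.697,-.2401,.066]])),circ(w,p[0],p[1],z,.023),circ(w,p[0],p[1],z+.12,.023),circ(w,.64,-.2095,.066,.023)])
c=cams.capture("side");cv2.imwrite("pics/d10.png",c["image"][:,:,::-1])
E
```

```text
time_s: 38.85
tcp_pos: [0.64, -0.2092, 0.2006]
eef_rot: [-9.8, 89.8, 170.2]
contact_force: [-1.1, -0.8, -3.3]
gripper_width: 0.0456
shift [ 5.21  0.03 -0.02] jaw now -180.0 turn 0.02812198405050026 tcp [ 0.64   -0.2092  0.2006]
```

View pics/w10.png

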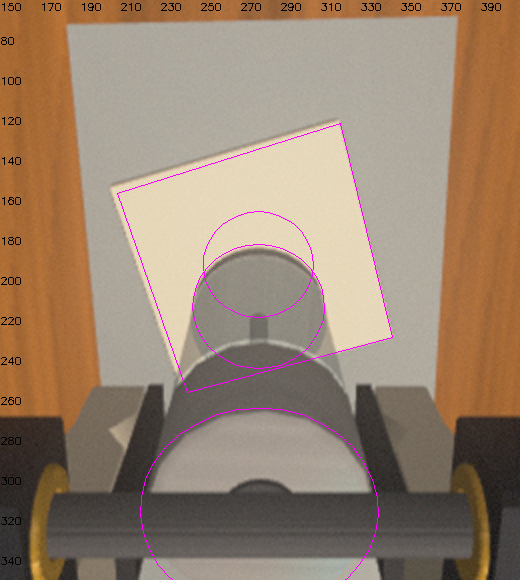

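View pics/d10.png

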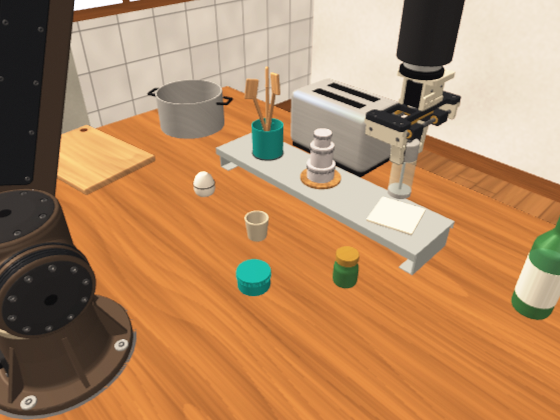

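```bash
python3 -m handwheel '[1,0.05,-0.05,0, 2,0.05,-0.05,0, 3,0.05,-0.05,0, 4,0.05,-0.05,0, 4.5,0.05,-0.05,0, 4.8,0.05,-0.05,0, 5,0.05,-0.05,0, 5.15,0.05,-0.05,0, 5.2,0.05,-0.05,0, 5.2,0.05,-0.05,0]'
python3 -m handwheel '[0.03,0,0,0, 0.06,0,0,0, 0.1,0,0,0, 0.1,0,0,0, 0.1,0,0,0, 0.1,0,0,0, 0.1,0,0,0, 0.1,0,0,0, 0.1,0,0,0, 0.1,0,0,0]'
```

```text
time_s: 40.2
tcp_pos: [0.6402, -0.2096, 0.1506]
eef_rot: [176.3, 90.0, -3.6]
contact_force: [0.2, 0.5, -1.9]
gripper_width: 0.0458
time_s: 41.45
tcp_pos: [0.6402, -0.2096, 0.1495]
eef_rot: [-166.3, 90.0, 13.8]
contact_force: [-0.3, 0.1, -3.3]
gripper_width: 0.0454
```

```bash
python3 -m handwheel '[0.03,0,0,0, 0.06,0,0,0, 0.09,0,0,0, 0.1,0,0,0, 0.1,0,0,0, 0.1,0,0,0, 0.1,0,0,0, 0.1,0,0,0, 0.1,0,0,0, 0.1,0,0,0]'
```

```text
time_s: 42.7
tcp_pos: [0.6402, -0.2096, 0.1485]
eef_rot: [-146.8, 90.0, 33.2]
contact_force: [0.3, 0.0, -0.7]
gripper_width: 0.0453
```

```bash
python3 -m handwheel '[0.02,0,0,0, 0.04,0,0,0, 0.05,0,0,0, 0.05,0,0,0, 0.05,0,0,0, 0.05,0,0,0, 0.05,0,0,0, 0.05,0,0,0, 0.05,0,0,0, 0.05,0,0,0]'
python3 -m handwheel '[0,0,0,0,0,0,0,0,0,0,0,0,0,0,0,0,0,0,0,0,0,0,0,0,-1,0,0,0,-3,0,0,0,-6,0,0,0,-9,0,0,0]' 8.76 20
python3 -m handwheel '[0,1,2,0, 0,2,6,0, 0,4,10,0, 0,6,14,0, 0,8,18,0, 0,8,18,0, 0,8,18,0,0,8,18,0,0,8,18,0,0,8,18,0]'
python3 - <<'E'
from h import *
c=cams.capture("scene");d=cams.capture("side")
crop(c,140,130,260,200,3,"pics/f1.png",[circ(c,.64,-.2095,.066,.023)]);crop(d,220,60,230,190,3,"pics/f2.png",[circ(d,.64,-.2095,.066,.023)])
E
```

```text
time_s: 43.95
tcp_pos: [0.6403, -0.2097, 0.1485]
eef_rot: [150.1, 90.0, -29.8]
contact_force: [-2.6, 0.8, 5.4]
gripper_width: 0.0455
time_s: 45.2
tcp_pos: [0.6402, -0.2097, 0.2397]
eef_rot: [152.9, 90.0, -27.1]
contact_force: [0.2, 0.0, 0.7]
gripper_width: 0.0879
time_s: 46.45
tcp_pos: [0.4606, -0.2895, 0.2377]
eef_rot: [-15.6, 90.0, 164.5]
contact_force: [0.2, 0.6, 1.2]
gripper_width: 0.0876
```

View pics/f1.png

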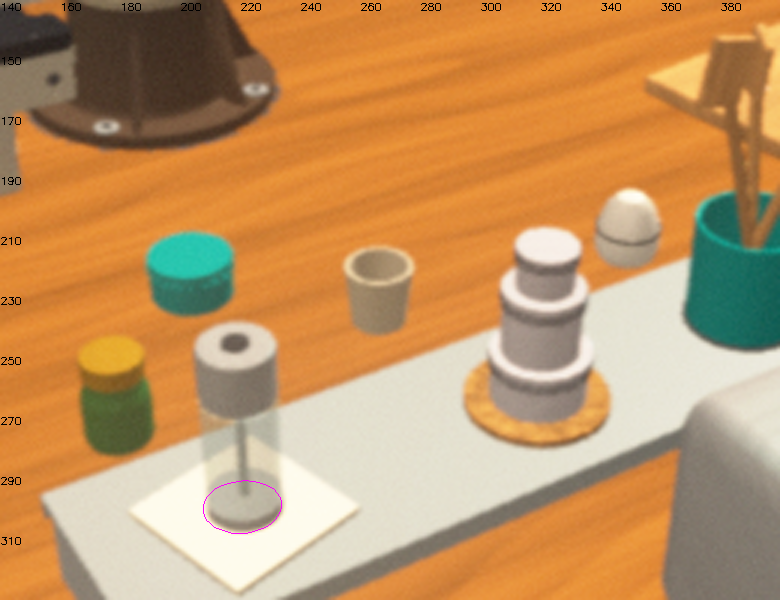

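View pics/f2.png

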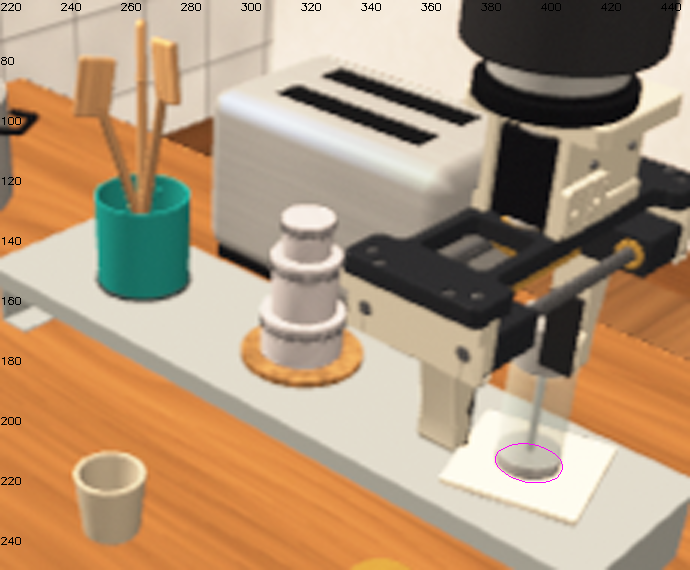

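The tower is centred on the cork, the grinder stands upright in the middle of the tile and the gripper is clear. Handing in.

```bash
python3 - <<'E'
from plant import workorder,sensors
print(workorder.close_job()); print(sensors.get_state()["time_s"])
E
```

```text
the job is handed in; nothing more can be done
None
the job is handed in; nothing more can be done
```

The tower is built on the cork coaster (wide, then medium, then small tin) and the grinder stands upright on the tile. I handed the job in after about 46 s of robot time, with no verdict reported.

**Last checks:** In the final scene and side pictures each tin looked centred on the one below to within about 2 mm. The grinder's foot lined up with the tile centre to about 1–2 mm, and the open gripper was clear of everything. The timer, espresso cup, green jar and turquoise tin did not appear to have moved.

**What went wrong:** While I carried the medium tin, the gripper brushed the wooden spoons. The mug turned and slid along the shelf by about 22–23 mm, measured in two cameras. That is inside the 30 mm limit and the mug stayed upright, but it was not left exactly where it stood.

**Disagreement:** The scene and side cameras differed by a few millimetres, up to about 10 mm on the grinder's top. I used the wrist camera's positions for all four grasps.

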